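# Refit the push head of a self-closing tap and hold the tap open

### The arm

A 7-joint arm with a two-finger parallel gripper is mounted at the origin on the work surface. World frame = base frame: x ahead of the robot, y to its left, z up, the work surface at z = 0. Lengths are in m, angles in rad, forces in N, time in s.
With the tool pointing down it reaches from about 0.4 to 0.85 m from the base axis. Payload 4.4 kg.
Tool frame: the origin (TCP) lies at the very end of the fingers, on their centre line; the grasp point (between the pads) lies 19 mm behind it; x points along the fingers, y is the direction in which the jaws open and shut, and the axes are right-handed (so a half turn about x gives the same grasp; the last joint's range is limited). The gripper opens to 94 mm and grips with 3 to 60 N. Pads are 16 mm wide; open, the fingers measure 119 mm over their backs; the gripper's body (75 mm by 177 mm) begins 78 mm behind the grasp point.
Start: joints at [-1.403, 0.628, 0.038, 1.517, -0.027, 0.996, -0.02], TCP at [0.151, 0.632, 0.183] pointing down, gripper open.
Joint ranges: [-3.06, 3.06], [-0.37, 2.12], [-1.25, 1.32], [0.18, 2.47], [-1.1, 4.24], [0.23, 1.98], [-2.94, 2.94]. Speed limits (rad/s): [2.57, 2.57, 3.14, 3.14, 3.14, 3.14, 3.14].

### API

Orientations are given as a unit quaternion [x, y, z, w].
In Python, from bench import bot, imaging gives the robot as it stands.
- The arm moves only by the tool step_arm, never from a script. Its arguments are lists of equal length, an entry for each row: "slide": the shift along the tool's x, y, z in cm, a list of three; "twist": the turn, a rotation vector about the tool's x, y, z in units of 5 degrees (1.0 is 5 degrees), a list of three; "claw": the gripper command: -1 is shut, 1 is fully open, values between are in proportion. In form: {"slide": [[x, y, z], ...], "twist": [[rx, ry, rz], ...], "claw": [claw, ...]}. A call has 1 to 20 rows; each row shifts and turns the commanded pose from where the row before left it, along the tool's axes as they then stand; what a row does not reach is not made up. A row lasts 1/12 s, in which the tool goes at most 41.7 mm and 7.16 degrees, less where a joint would pass 70% of its speed; a pose out of reach is approached as far as the arm can. A call with a gripper value outside its range is refused whole. The fingers move at their own pace and stop on an object; "grip_force" is the grip in N (left out, the last holds). Time passes only in rows, so rows that do not move let the fingers close. It gives the time, the measured TCP pose, the force and the opening at its end, in the units of the state.
- bot.get_obs(): the state, without advancing time (a new reading comes with each control period).
- imaging.camera(name): name is "scene" or "side" or "wrist"; returns (picture, depth): 480x640x3 uint8, red, green, blue; 480x640 float32, m along the optical axis (not along the pixel's ray), 0 where there is no reading.
- imaging.camera_params(name): a dict with "K" (3x3 intrinsics, pixels), "distortion" ([k1, k2, p1, p2, k3] as OpenCV has them; the pictures are not rectified), "origin" and "orientation" of the camera in the world. Camera axes: x right, y up, looking along -z (the intrinsics and any distortion apply to the point x, -y, -z); pixel columns grow to the right and rows downward; lengths in m; the calibration is good to about 2 mm. A picture is of the moment at which its call begins: read the wrist's pose just before it. camera_params takes no time and is no camera call; for the wrist camera it gives the pose at the moment of the call.
- bot.finish_job(): hands the job in, once; it reports no verdict.
The state is a dict: "clock": time; "joints": joint angles; "joint_vel": joint speeds; "tau": joint torques, N m; "tcp_pos": TCP position; "tool_rot": TCP orientation; "ft_force": force on the tool from outside, world axes, zero at the start; "torque": the same for the moment, N m; "width": finger opening in m.
Only numpy, scipy, OpenCV 4.12 (cv2) and the standard library are available. Lean on these libraries where they do the work, as an engineer would, in place of code of your own. Each camera call takes 0.05 s, during which the arm holds its last target.

### The job

The push head of the self-closing mixer tap has come off and stands on the cement ledge: pick it up, turn it so that its D-shaped bore matches the flat on the tap's spindle, and push it fully home on the spindle. Then press the head down as far as it goes, to hold the tap open so the pipe can drain, and keep it down: finish while still holding and pressing it, without letting go. Leave the mug, the basin plug and everything in the red trays where they are.

Things in the scene. Friction and masses are not known exactly. Their poses are not given: they have to be found in the camera images.
- head_center (a point): the tap's loose push head, bright steel, upright on the ledge, bore down; point on its axis, 18 mm above the underside. Hub 36 mm across up to 15 mm, then a round barrel 44 mm across (from 17.5 to 33 mm) with domed top at 36 mm: grip the barrel, fingers clear of the pin lever, which sticks out sideways 26 to 29 mm above the underside. x: from the axis towards the lever; z: up. 95 to 160 g
- head_bore (a point): centre of the bore's mouth in the head's underside; axes as head_center. The bore is D-shaped: 15.2 mm across the round, 17 mm deep, its flat 3.1 mm from the axis on the lever's side (+x)
- head_lever (a point): middle of the ball (9 mm across) at the end of the head's pin lever (7 mm thick), 43 mm from the head's axis, 29 mm above its underside
- tap: fixed steel tap with white round basin. Origin on the ledge below the tap's axis; x along the spout to the basin. Column 48 mm across, 150 mm high; spout 120 mm out in x, at most 140 mm high. Basin 280 mm across, 85 mm high, centre 182 mm from the axis in x. On the column a turning ring 45 mm across, 8 mm high, its small lug (8 mm out) on the side of the spindle's flat; above it the brass spindle
- spindle_tip (a point): centre of the top of the tap's upright brass D spindle, 187 mm above the ledge when not pressed. 14 mm across, one flat 2.5 mm from the axis, 16 mm long above its flange, top edge chamfered 1 mm. x: from the axis square out through the flat (the head fits when the x axes of head and spindle agree within about 8 degrees); z: up. Turned differently each time, held by light friction (0.02 N m)
- spindle_seat (a point): centre of the upper face of the spindle's flange (22 mm across), 16 mm below the spindle tip, 171 mm above the ledge when not pressed: the head's underside rests here when fully home. Axes as spindle_tip. Sinks with the spindle
- tap_spindle (a joint): how far the spindle is pressed down, m: 0 up (tap shut), 0.008 at the lower stop (tap fully open). Spring: 4 N to start, 12 N at the stop; springs back when let go. The head alone does not press it down
- trays: stack of three translucent red plastic trays, fixed, 222 by 140 mm and 210 mm high with long side along its x; origin on the ledge below its middle. Tray floors at 3, 88 and 173 mm, walls 40 mm
- brush0: white toothbrush in the top tray, 177 mm long along x, 18 mm high; origin underneath its middle
- brush1: grey toothbrush in the top tray, same
- brush2: black toothbrush in the top tray, same
- soap_box: empty closed white soap box in the middle tray, 70 by 100 by 32 mm; origin under its middle
- tongue_cleaner: U-shaped steel tongue cleaner in the middle tray, 110 by 50 by 5 mm; origin in its middle
- tube: closed plastic tube lying in the bottom tray, 160 mm long along x, 36 mm high; origin under its middle
- mug: steel tooth mug on the ledge, 76 mm across, 95 mm high, handle at its +y; origin under its middle
- plug: black rubber basin plug on the ledge, 50 mm across, 18 mm high with a small ring on top (32 mm); origin under its middle
There are look-alikes about, which are no part of the job. Leave any pink or purple look-alike of the part that bears head_center alone.

How it is judged:
On the way, in this order (a step that is already met when the one before it is completed fails the run):
1. the head is picked up, clear of the ledge, in the fingers (height (world z) of head_center above 0.1 m and contact force between the fingers and head above 1 N), for 0.1 s.
2. the head sits fully home on the spindle, flat to flat (z of head_bore in the frame of spindle_seat between -0.003 and 0.0022 m and horizontal distance between head_bore and spindle_seat below 0.003 m and angle between the x axis of head_bore and the x axis of spindle_seat, either way round below 0.3 rad and x of head_lever in the frame of spindle_seat above 0.03 m and angle between head_center's own z axis and vertical below 0.1 rad), for 0.2 s.
At the end, for the whole second after the job is handed in: The head is home on the spindle (underside within 2.2 mm of the flange, axis within 3 mm, lever on the flat's side within 17 degrees, upright within 6), at rest; the fingers still touch it with over 2 N and keep the spindle pressed over 6 of its 8 mm; nothing else carries the head (all of step 2 and value of joint tap_spindle above 0.006 m and contact force between the fingers and head above 2 N and linear speed of head below 0.02 m/s and contact force between head and table below 0.1 N); the arm keeps its last pose, push and grip.
It fails at once if the mug or the basin plug is moved by more than 30 mm (distance of any of mug, plug from where it was at the start of the episode above 0.03 m).
It fails at once if something in the red trays is moved by more than 30 mm (distance of any of brush0, brush1, brush2, soap_box, tongue_cleaner, tube from where it was at the start of the episode above 0.03 m).
It also fails if it takes over 45 s, if anything falls off the work surface, if the arm or the gripper's body presses on something with over 40 N, if the wrist force passes 120 N, or if a joint passes its speed limit or range.

## Working session

There is one attempt and no reset: what is moved stays moved. The work goes in short steps, Python scripts to look and compute and a tool call to move; the robot and the scene stay as the last step left them, time stands still between calls to the robot, and variables do not carry over. Pictures are saved under pics/ and viewed, and the job is handed in when it is done.

Besides the shell and the picture viewer there is one more tool, called after "Request:" by a JSON object that holds its "method" and its "body", one argument or row to a line. step_arm: Moves the arm, as the interface text tells. Its arguments: {"type":"object","properties":{"slide":{"type":"array"},"twist":{"type":"array"},"claw":{"type":"array"},"grip_force":{"type":"number"}},"required":["slide","twist","claw"]}

```bash
mkdir -p pics; ls; cat > h.py <<'E'
from bench import bot, imaging
import numpy as np, cv2
from scipy.spatial.transform import Rotation as R
def grab(name):
    p=imaging.camera_params(name); im,d=imaging.camera(name)
    return im,d,p
def ray(p,uv):
    uv=np.array(uv,float).reshape(-1,1,2)
    n=cv2.undistortPoints(uv,np.array(p["K"]),np.array(p["distortion"])).reshape(-1,2)
    v=np.c_[n[:,0],-n[:,1],-np.ones(len(n))]
    return np.array(p["origin"]),rot(p).apply(v)
def rot(p):
    o=np.array(p["orientation"]); return R.from_matrix(o) if o.shape==(3,3) else R.from_quat(o)
def plane(p,uv,z):
    o,v=ray(p,uv); return o+v*((z-o[2])/v[:,2])[:,None]
def pt(p,d,uv):
    o,v=ray(p,uv); uv=np.array(uv).reshape(-1,2).astype(int); return o+v*d[uv[:,1],uv[:,0]][:,None]
def proj(p,P):
    c=rot(p).inv().apply(np.atleast_2d(P)-np.array(p["origin"])); c=c*[1,-1,-1]
    return cv2.projectPoints(c.reshape(-1,1,3),np.zeros(3),np.zeros(3),np.array(p["K"]),np.array(p["distortion"]))[0].reshape(-1,2)
def save(im,n): cv2.imwrite("pics/"+n,im[:,:,::-1])
def store(name,tag):
    im,d,p=grab(name); save(im,tag+".png"); import pickle; pickle.dump((im,d,p),open("pics/"+tag+".pkl","wb")); return im,d,p
def load(tag):
    import pickle; return pickle.load(open("pics/"+tag+".pkl","rb"))
E
python3 - <<'E'
from h import *
print(bot.get_obs())
for n in ["scene","side","wrist"]:
    im,d,p=store(n,n+"0"); print(n,p)
E
```

```text
pics
{'clock': 0.0, 'joints': array([-1.40280895,  0.62928302,  0.03842255,  1.51834216, -0.02698851,
        0.99628343, -0.02001444]), 'joint_vel': array([ 5.29230120e-04, -5.13037182e-04,  7.14654769e-04,  6.90468781e-04,
       -2.49997322e-05,  6.49352188e-04,  1.02492801e-03]), 'tau': array([ 2.21753644e-04, -5.49730611e+01,  1.14346538e+00, -1.86637706e+01,
       -5.22762991e-02,  2.38293805e-02,  1.58967364e-04]), 'tcp_pos': array([0.15038625, 0.63165935, 0.18260295]), 'tool_rot': array([ 0.08183306,  0.70234914, -0.08309761,  0.70221351]), 'ft_force': array([0.74332406, 0.39787516, 0.089282  ]), 'torque': array([0.02966047, 0.02756311, 0.00514246]), 'width': 0.0942510065607979}
scene {'K': array([[433.4404247 ,   0.        , 310.12932372],
       [  0.        , 433.4404247 , 237.94958721],
       [  0.        ,   0.        ,   1.        ]]), 'distortion': array([-0.10265825,  0.        ,  0.        ,  0.        ,  0.        ]), 'origin': array([0.93437768, 0.48993922, 0.78813709]), 'orientation': array([0.13181469, 0.35012474, 0.86331855, 0.33870141])}
side {'K': array([[481.64085974,   0.        , 319.49887599],
       [  0.        , 481.64085974, 240.10996226],
       [  0.        ,   0.        ,   1.        ]]), 'distortion': array([0.03988896, 0.        , 0.        , 0.        , 0.        ]), 'origin': array([-0.05021874, -0.54369358,  0.93663717]), 'orientation': array([ 0.35218897, -0.14277777, -0.34328498,  0.85891377])}
wrist {'K': array([[418.1048036 ,   0.        , 320.40626464],
       [  0.        , 418.1048036 , 244.30644293],
       [  0.        ,   0.        ,   1.        ]]), 'distortion': array([-0.06718378,  0.        ,  0.        ,  0.        ,  0.        ]), 'origin': array([0.07294292, 0.65134653, 0.38336962]), 'orientation': array([-0.10958969, -0.08557556,  0.61460196,  0.77648654])}
```

View pics/scene0.png

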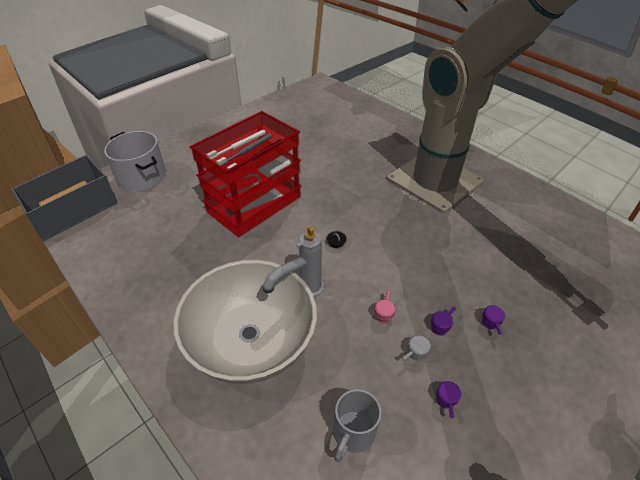

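View pics/side0.png

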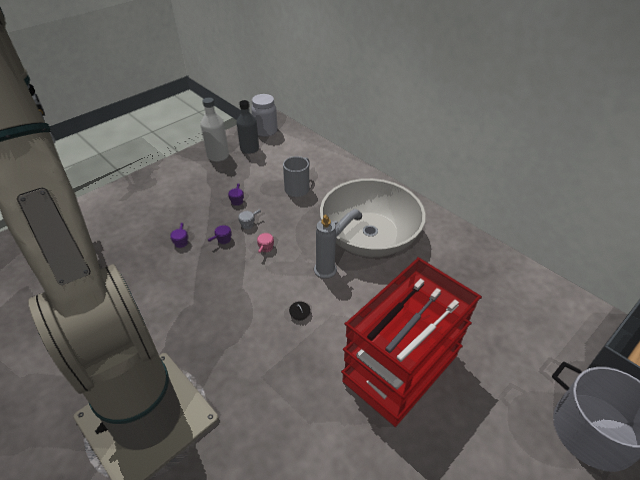

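View pics/wrist0.png

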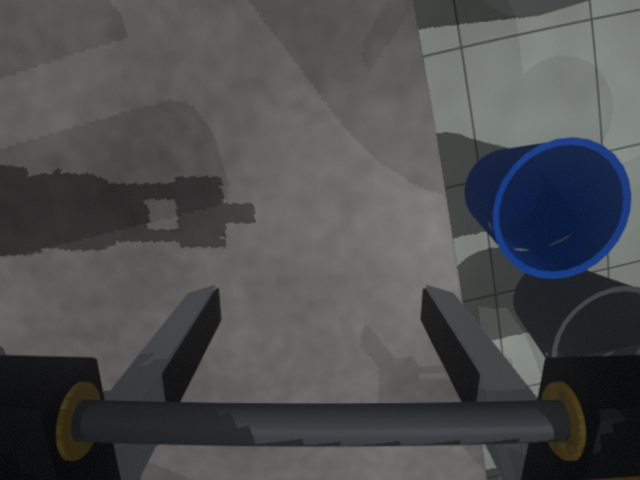

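Candidates: pink at scene (385,309), purple at (442,322), (493,317) and (449,393), and steel at (418,346), which is (247,219) in side. Only the steel one fits "bright steel", since the pink and purple ones are the look-alikes. I'll confirm it in enlarged crops.

```bash
python3 - <<'E'
from h import *
s,ds,ps=load("scene0"); t,dt,pt_=load("side0")
def crop(im,c,r,k): return cv2.resize(im[c[1]-r:c[1]+r,c[0]-r:c[0]+r],None,fx=k,fy=k,interpolation=cv2.INTER_CUBIC)
a=np.vstack([np.hstack([crop(s,(415,346),25,6),crop(t,(250,219),25,6)]),np.hstack([crop(s,(310,240),25,6),crop(t,(326,225),25,6)])])
save(a,"crops0.png")
print(pt(ps,ds,[(420,343),(404,356),(310,231),(310,236)]),pt(pt_,dt,[(246,216),(257,213),(326,217)]))
E
```

```text
[[0.48410731 0.31048589 0.03354848]
 [0.52868616 0.30644689 0.03222521]
 [0.53019536 0.04176358 0.18162927]
 [0.53191897 0.0434686  0.1699633 ]] [[0.48659727 0.30992484 0.03149463]
 [0.52018322 0.30426085 0.02556848]
 [0.52546039 0.03433307 0.18716355]]
```

View pics/crops0.png

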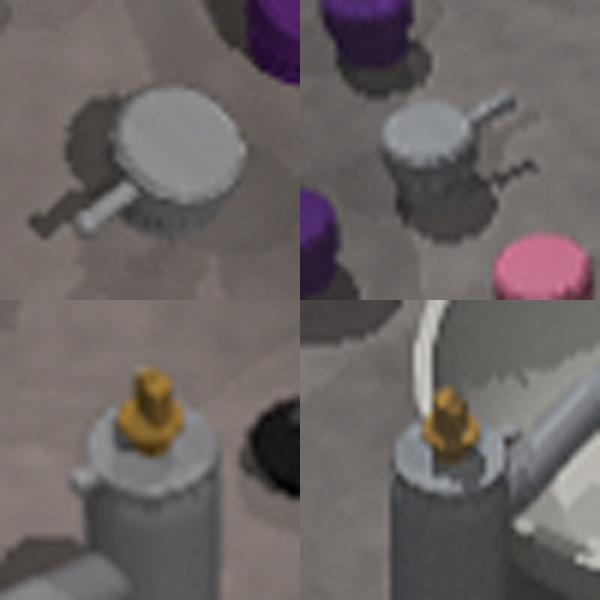

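The crop shows the steel head at scene (420,345) with its lever ball at (405,358). In side the head is at (246,215) with the ball at (260,211). The tap's ring lug is at scene (299,245) and side (336,223). I'll triangulate next.

```bash
cat >> h.py <<'E'
def tri(p1,u1,p2,u2):
    o1,v1=ray(p1,u1);o2,v2=ray(p2,u2);v1=v1[0]/np.linalg.norm(v1);v2=v2[0]/np.linalg.norm(v2)
    A=np.c_[v1,-v2];s=np.linalg.lstsq(A,o2-o1,rcond=None)[0]
    a=o1+v1*s[0];b=o2+v2*s[1];return (a+b)/2,np.linalg.norm(a-b)
E
python3 - <<'E'
from h import *
s,ds,ps=load("scene0"); t,dt,pq=load("side0")
for n,z,a,b in [("top",.035,(420,345),(246.3,215.3)),("ball",.029,(404.7,357.8),(259.5,210.8)),("tip",.187,(310.5,228.2),(326.3,216)),("lug",.154,(299,245),(335.7,222.7))]:
    print(n,tri(ps,a,pq,b),plane(ps,a,z),plane(pq,b,z))
# brass mask
for im,d,p in ((s,ds,ps),(t,dt,pq)):
    hsv=cv2.cvtColor(im,cv2.COLOR_RGB2HSV); m=cv2.inRange(hsv,(12,120,60),(30,255,255))
    ys,xs=np.nonzero(m); k=(abs(ys-230)<30)&(abs(xs-318)<20); ys,xs=ys[k],xs[k]
    P=pt(p,d,np.c_[xs,ys]); print(len(P),xs.min(),xs.max(),ys.min(),ys.max()); 
    T=P[P[:,2]>.184]; print("tip pts",len(T),T.mean(0),T.min(0),T.max(0)); F=P[(P[:,2]>.169)&(P[:,2]<.173)];print("flange",len(F),F.mean(0),F.min(0),F.max(0))
    hd=None
# head pts
for im,d,p,c in ((s,ds,ps,(415,350)),(t,dt,pq,(250,215))):
    g=np.mgrid[c[0]-22:c[0]+22,c[1]-22:c[1]+22].reshape(2,-1).T
    P=pt(p,d,g); col=im[g[:,1],g[:,0]].astype(int); k=(P[:,2]>.032)&(P[:,2]<.039)&((col.max(1)-col.min(1))<30)
    Q=P[k];  c0=np.median(Q,0); Q=Q[np.linalg.norm(Q[:,:2]-c0[:2],axis=1)<.026]; print("headtop",len(Q),Q.mean(0),Q.min(0),Q.max(0))
E
```

```text
top (array([0.48789557, 0.31216293, 0.03216134]), np.float64(0.002496743531171112)) [[0.48854303 0.31361566 0.035     ]] [[0.48687671 0.30833407 0.035     ]]
ball (array([0.52929677, 0.30732042, 0.02669681]), np.float64(0.003809800701681375)) [[0.5290003  0.30909495 0.029     ]] [[0.52889675 0.30348811 0.029     ]]
tip (array([0.52815274, 0.03853533, 0.18574676]), np.float64(0.0034188721569761165)) [[0.52779216 0.0406828  0.187     ]] [[0.52845657 0.03642084 0.187     ]]
lug (array([0.55429859, 0.03254095, 0.15166926]), np.float64(0.003184968230560998)) [[0.55459376 0.03536928 0.154     ]] [[0.55372556 0.0298075  0.154     ]]
96 305 314 227 240
tip pts 16 [0.52816731 0.04053286 0.18632045] [0.52426395 0.03501982 0.18404146] [0.53149634 0.04519506 0.1887437 ]
flange 40 [0.53192974 0.04083178 0.17065136] [0.5218921  0.02998234 0.16919557] [0.53841091 0.0493346  0.17245196]
61 322 330 215 226
tip pts 15 [ 0.48662012 -0.00248929  0.23628804] [-0.05021874 -0.54369358  0.18408497] [0.53021981 0.04352497 0.93663717]
flange 18 [0.52433179 0.03489704 0.17054716] [0.51722262 0.02632633 0.16904775] [0.53583662 0.046631   0.17279606]
headtop 328 [0.4885007  0.31133691 0.03498931] [0.46534583 0.28911018 0.03209915] [0.50934977 0.33226405 0.03879514]
headtop 122 [0.48278764 0.30588761 0.03507298] [0.46200202 0.28662061 0.03200005] [0.50283675 0.32798032 0.03881895]
```

```bash
python3 - <<'E'
from h import *
s,ds,ps=load("scene0"); t,dt,pq=load("side0")
o=bot.get_obs(); print(R.from_quat(o["tool_rot"]).as_matrix().round(3))
c=load("wrist0")[2]; Rt=R.from_quat(o["tool_rot"]); print("cam in tool",Rt.inv().apply(np.array(c["origin"])-o["tcp_pos"]), (Rt.inv()*rot(c)).as_matrix().round(3))
for im,p in((s,ps),(t,pq)):
    hsv=cv2.cvtColor(im,cv2.COLOR_RGB2HSV)
    m=cv2.inRange(hsv,(130,90,40),(179,255,255))
    n,l,st,ce=cv2.connectedComponentsWithStats(m)
    for i in range(1,n):
        if 100<st[i,4]<900: print(ce[i].round(),st[i,4],plane(p,ce[i],.025).round(3))
    m=cv2.inRange(hsv,(0,180,40),(8,255,255)); 
    d=ds if im is s else dt
    ys,xs=np.nonzero(m); P=pt(p,d,np.c_[xs,ys]); P=P[(P[:,2]>.19)&(P[:,2]<.22)]; 
    print("trays",np.percentile(P,[1,99],axis=0).round(3), cv2.minAreaRect(P[:,:2].astype(np.float32)))
print("mug",pt(ps,ds,[(357,400)]),pt(pq,dt,[(297,165)]))
E
```

```text
[[-0.     0.232  0.973]
 [-0.001  0.973 -0.232]
 [-1.    -0.001  0.   ]]
cam in tool [-0.20055979  0.00076489 -0.07991643] [[ 0.     0.275 -0.961]
 [ 1.    -0.002 -0.   ]
 [-0.002 -0.961 -0.275]]
[278. 148.] 263 [[ 0.252 -0.408  0.025]]
[384. 310.] 418 [[0.47  0.206 0.025]]
[493. 317.] 437 [[0.318 0.379 0.025]]
[442. 322.] 449 [[0.406 0.309 0.025]]
[448. 396.] 564 [[0.529 0.413 0.025]]
trays [[ 0.338 -0.349  0.19 ]
 [ 0.564 -0.198  0.212]] ((0.4518032371997833, -0.2742260694503784), (0.22756922245025635, 0.14976844191551208), 2.7160372734069824)
[236. 196.] 208 [[0.523 0.407 0.025]]
[179. 237.] 262 [[0.311 0.372 0.025]]
[222. 234.] 261 [[0.4   0.303 0.025]]
[265. 242.] 254 [[0.464 0.2   0.025]]
trays [[ 0.334 -0.354  0.19 ]
 [ 0.563 -0.204  0.215]] ((0.4483835697174072, -0.2782110869884491), (0.22920794785022736, 0.14596448838710785), 2.412929058074951)
mug [[0.66825214 0.31089    0.05711111]] [[0.72006314 0.35765691 0.06118952]]
```

Request:
{"method": "step_arm", "body": {
  "slide": [
    [0,0,0],
    [-0.11,-1.86,2.32],
    [-0.11,-1.86,2.32],
    [-0.11,-1.86,2.32],
    [-0.11,-1.86,2.32],
    [-0.11,-1.86,2.32],
    [-0.11,-1.86,2.32],
    [-0.11,-1.86,2.32],
    [-0.11,-1.86,2.32],
    [-0.11,-1.86,2.32],
    [-0.11,-1.86,2.32],
    [-0.11,-1.86,2.32],
    [-0.11,-1.86,2.32],
    [-0.11,-1.86,2.32],
    [-0.11,-1.86,2.32],
    [-0.11,-1.86,2.32],
    [0,0,0],
    [0,0,0]
  ],
  "twist": [
    [-1.3,0,0],
    [0,0,0],
    [0,0,0],
    [0,0,0],
    [0,0,0],
    [0,0,0],
    [0,0,0],
    [0,0,0],
    [0,0,0],
    [0,0,0],
    [0,0,0],
    [0,0,0],
    [0,0,0],
    [0,0,0],
    [0,0,0],
    [0,0,0],
    [0,0,0],
    [0,0,0]
  ],
  "claw": [1,1,1,1,1,1,1,1,1,1,1,1,1,1,1,1,1,1]
}}

```text
clock: 1.65
tcp_pos: [0.4637, 0.3117, 0.1998]
tool_rot: [0.044, 0.706, -0.044, 0.706]
ft_force: [-1.2, -0.0, -0.3]
width: 0.0939
```

```bash
python3 - <<'E'
from h import *
im,d,p=store("wrist","wrist1"); o=bot.get_obs(); print(o["clock"],o["tcp_pos"],R.from_quat(o["tool_rot"]).as_matrix().round(3),o["width"],o["joints"].round(2))
E
```

```text
1.7 [0.46232235 0.31343213 0.19971955] [[-0.001  0.121  0.993]
 [ 0.     0.993 -0.121]
 [-1.     0.    -0.001]] 0.0937477925213345 [-0.66  0.48  0.03  1.76 -0.02  0.91  0.82]
```

View pics/wrist1.png

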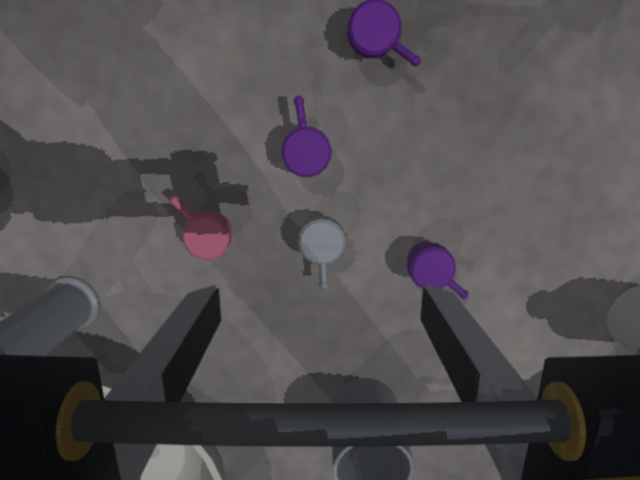

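The wrist view shows the steel head at (322,241) with its lever pointing image-down to (324,285). The neighbours stay clear of the jaws' path.

```bash
python3 - <<'E'
from h import *
im,d,p=load("wrist1"); o=bot.get_obs(); Rt=R.from_quat(o["tool_rot"])
g=np.mgrid[290:355,205:300].reshape(2,-1).T
P=pt(p,d,g)
m=(P[:,2]>.020)&(P[:,2]<.042)
M=np.zeros(im.shape[:2],np.uint8); M[g[m,1],g[m,0]]=255
n,l,st,ce=cv2.connectedComponentsWithStats(M);i=1+np.argmax(st[1:,4]);M=(l==i).astype(np.uint8)*255
body=cv2.morphologyEx(M,cv2.MORPH_OPEN,cv2.getStructuringElement(cv2.MORPH_ELLIPSE,(21,21)))
lev=cv2.subtract(M,body)
cb=cv2.minEnclosingCircle(np.argwhere(body)[:,::-1].astype(np.float32)); print("body",cb)
ys,xs=np.nonzero(lev); k=ys>cb[0][1]+26; print(xs[k].mean(),ys[k].max(),k.sum())
c=plane(p,cb[0],.033)[0]
# lever centreline
L=plane(p,np.c_[xs[k],ys[k]],.0285); u,S,vt=np.linalg.svd(L[:,:2]-L[:,:2].mean(0)); print("line dir",np.degrees(np.arctan2(vt[0][1],vt[0][0])))
dd=L.mean(0)-c; print("c",c,"r px->m",cb[1]/ p["K"][0,0]*0.37,"yaw from centre",np.degrees(np.arctan2(dd[1],dd[0])),"far",np.linalg.norm(L[:,:2]-c[:2],axis=1).max())
print("tool delta cm",Rt.inv().apply(c-o["tcp_pos"])*100, "tool z yaw",np.degrees(np.arctan2(Rt.as_matrix()[1,2],Rt.as_matrix()[0,2])))
E
```

```text
body ((321.1896667480469, 240.1896514892578), 23.910919189453125)
323.0352941176471 288 170
line dir -3.547386488637033
c [0.48530121 0.31052317 0.033     ] r px->m 0.021159862369057113 yaw from centre -4.366611189997532 far 0.0488073425968271
tool delta cm [ 1.66699532e+01 -1.06790652e-02  2.33056163e+00] tool z yaw -6.960099194645537
```

Request:
{"method": "step_arm", "body": {
  "slide": [
    [0,0,2.33],
    [0,0,0],
    [2,0,0],
    [3,0,0],
    [3,0,0],
    [3,0,0],
    [3,0,0],
    [2,0,0],
    [1,0,0],
    [1,0,0],
    [0.6,0,0],
    [0.4,0,0],
    [0.25,0,0],
    [0,0,0],
    [0,0,0]
  ],
  "twist": [
    [0,0,0],
    [-0.55,0,0],
    [0,0,0],
    [0,0,0],
    [0,0,0],
    [0,0,0],
    [0,0,0],
    [0,0,0],
    [0,0,0],
    [0,0,0],
    [0,0,0],
    [0,0,0],
    [0,0,0],
    [0,0,0],
    [0,0,0]
  ],
  "claw": [1,1,1,1,1,1,1,1,1,1,1,1,1,1,1]
}}

```text
clock: 2.95
tcp_pos: [0.4862, 0.3111, 0.0082]
tool_rot: [0.026, 0.706, -0.025, 0.707]
ft_force: [-0.8, -0.8, 0.0]
width: 0.094
```

```bash
python3 - <<'E'
from h import *
im,d,p=store("wrist","wrist2"); im2,_,_=store("scene","scene2"); o=bot.get_obs(); print(o["clock"],o["tcp_pos"],R.from_quat(o["tool_rot"]).as_matrix().round(3),o["width"],o["ft_force"])
save(np.hstack([cv2.resize(im2[300:400,360:480],(480,400)),]),"c2.png")
E
```

```text
3.05 [0.48617947 0.31103954 0.00819067] [[ 0.001  0.072  0.997]
 [ 0.001  0.997 -0.073]
 [-1.     0.001  0.001]] 0.09395829388806619 [-0.62775685 -0.30528511 -0.110915  ]
```

View pics/c2.png

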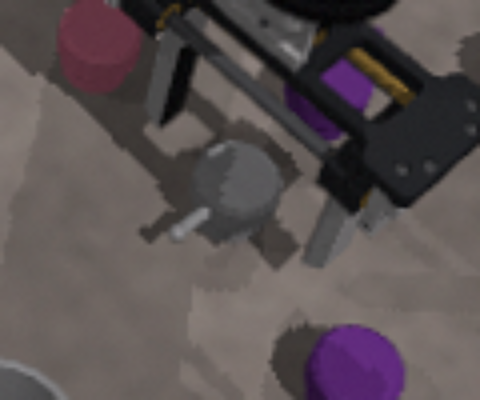

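View pics/wrist2.png

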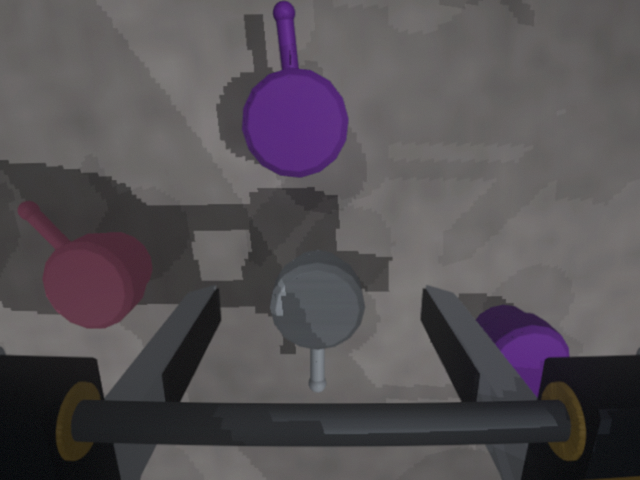

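The head lies between the open fingers at wrist (318,303), with its lever pointing away from the jaws. I'll check centring along the pad width.

```bash
python3 - <<'E'
from h import *
im,d,p=load("wrist2"); o=bot.get_obs(); Rt=R.from_quat(o["tool_rot"])
c=plane(p,(318,303),.0345)[0]
g=np.mgrid[260:376,240:360].reshape(2,-1).T; P=pt(p,d,g); Q=P[(P[:,2]>.0325)&(P[:,2]<.04)]
q=cv2.minEnclosingCircle(Q[:,:2].astype(np.float32)); print(q)
for x in(c,np.r_[q[0],.033]): print(x,Rt.inv().apply(x-o["tcp_pos"])*100)
E
```

```text
((0.4865673780441284, 0.3102274537086487), 0.021969355642795563)
[0.48391668 0.31099011 0.0345    ] [-2.63117333 -0.01904952 -0.22270562]
[0.48656738 0.31022745 0.033     ] [-2.48095415 -0.07602744  0.04704656]
```

Request:
{"method": "step_arm", "body": {
  "slide": [
    [0.1,0,0],
    [0,0,0],
    [0,0,0],
    [0,0,0],
    [0,0,0],
    [0,0,0],
    [0,0,0],
    [0,0,0],
    [0,0,0],
    [0,0,0]
  ],
  "twist": [
    [0,0,0],
    [0,0,0],
    [0,0,0],
    [0,0,0],
    [0,0,0],
    [0,0,0],
    [0,0,0],
    [0,0,0],
    [0,0,0],
    [0,0,0]
  ],
  "claw": [-1,-1,-1,-1,-1,-1,-1,-1,-1,-1],
  "grip_force": 40
}}

```text
clock: 3.88
tcp_pos: [0.4856, 0.3106, 0.0064]
tool_rot: [0.026, 0.707, -0.026, 0.707]
ft_force: [-0.4, -0.4, 0.4]
width: 0.0428
```

Request:
{"method": "step_arm", "body": {
  "slide": [
    [-1,0,0],
    [-3,0,0],
    [-3,0,0],
    [-3,0,0],
    [-3,0,0],
    [-3,0,0],
    [-3,0,0],
    [-3,0,0],
    [-3,0,0],
    [0,-2.62,1.23],
    [0,-2.62,1.23],
    [0,-2.62,1.23],
    [0,-2.62,1.23],
    [0,-2.62,1.23],
    [0,-2.62,1.23],
    [0,-2.62,1.23],
    [0,-2.62,1.23],
    [0,-2.62,1.23],
    [0,-2.62,1.23],
    [0,0,0]
  ],
  "twist": [
    [0,0,0],
    [0,0,0],
    [0,0,0],
    [0,0,0],
    [0,0,0],
    [0,0,0],
    [0,0,0],
    [0,0,0],
    [0,0,0],
    [0,0,0],
    [0,0,0],
    [0,0,0],
    [0,0,0],
    [0,0,0],
    [0,0,0],
    [0,0,0],
    [0,0,0],
    [0,0,0],
    [0,0,0],
    [0,0,0]
  ],
  "claw": [-1,-1,-1,-1,-1,-1,-1,-1,-1,-1,-1,-1,-1,-1,-1,-1,-1,-1,-1,-1]
}}

```text
clock: 5.55
tcp_pos: [0.5909, 0.0322, 0.257]
tool_rot: [0.027, 0.706, -0.031, 0.707]
ft_force: [0.4, -1.1, -2.5]
width: 0.0427
```

Request:
{"method": "step_arm", "body": {
  "slide": [
    [0,0,0],
    [0,0,0],
    [0,0,0]
  ],
  "twist": [
    [0.9,0,0],
    [0.9,0,0],
    [0,0,0]
  ],
  "claw": [-1,-1,-1]
}}

```text
clock: 5.8
tcp_pos: [0.589, 0.0406, 0.2568]
tool_rot: [0.082, 0.702, -0.082, 0.702]
ft_force: [-0.6, -0.5, -1.1]
width: 0.0427
```

```bash
python3 - <<'E'
from h import *
im,d,p=store("wrist","wrist3"); o=bot.get_obs(); print(o["clock"],o["tcp_pos"],R.from_quat(o["tool_rot"]).as_matrix().round(3),o["width"],o["ft_force"])
E
```

```text
5.85 [0.58903907 0.04078159 0.25677208] [[-0.     0.226  0.974]
 [ 0.     0.974 -0.226]
 [-1.    -0.    -0.   ]] 0.04281041163279477 [-0.15249909  0.45602974 -0.48250095]
```

View pics/wrist3.png

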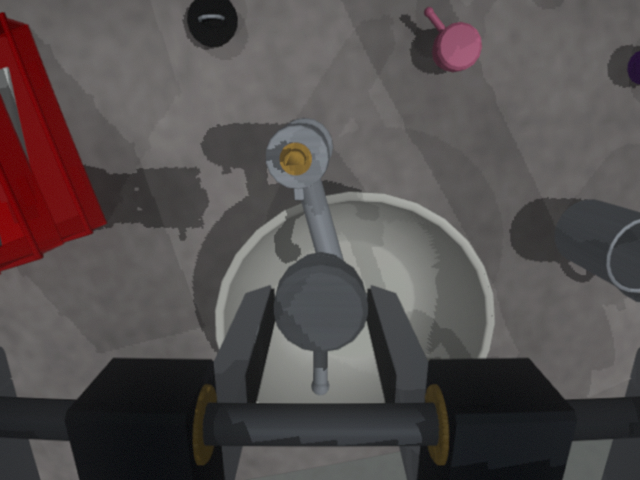

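The head is held at (320,302) with its lever at (320,385). The spindle is at (296,157) with the ring lug just below it near (299,193). I'll zoom in.

```bash
python3 - <<'E'
from h import *
im,d,p=load("wrist3")
a=cv2.resize(im[115:215,245:345],(600,600),interpolation=cv2.INTER_CUBIC)
a=np.clip(a.astype(float)*1.4,0,255).astype(np.uint8)
save(a,"c3.png")
hsv=cv2.cvtColor(im,cv2.COLOR_RGB2HSV); m=cv2.inRange(hsv,(12,120,40),(32,255,255)); m[:,:260]=0;m[:,340:]=0;m[220:]=0
ys,xs=np.nonzero(m); P=pt(p,d,np.c_[xs,ys]); print(len(P))
for lo,hi in((.183,.192),(.166,.176)):
    Q=P[(P[:,2]>lo)&(P[:,2]<hi)]; print(len(Q),Q.mean(0),cv2.minEnclosingCircle(Q[:,:2].astype(np.float32)),Q.min(0),Q.max(0))
E
```

```text
774
281 [0.52720235 0.03863534 0.1862421 ] ((0.5290220975875854, 0.038126230239868164), 0.007116708904504776) [0.52193819 0.03125149 0.18311907] [0.53257671 0.0450374  0.18846028]
474 [0.52932793 0.03828529 0.17051066] ((0.5288112163543701, 0.03790745139122009), 0.010717927478253841) [0.51835724 0.02730435 0.16805434] [0.53924081 0.04851055 0.17551239]
```

View pics/c3.png

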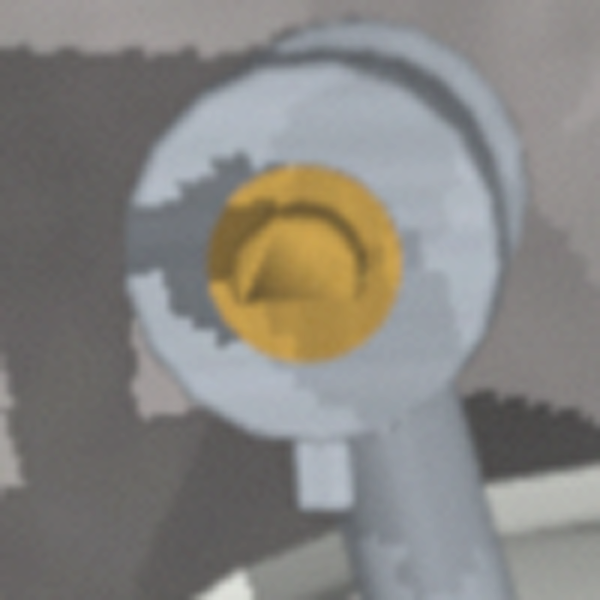

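```bash
python3 - <<'E'
from h import *
im,d,p=load("wrist3"); o=bot.get_obs(); Rt=R.from_quat(o["tool_rot"])
yaw=lambda v:np.degrees(np.arctan2(v[1],v[0]))
lug=plane(p,(299.2,194.2),.156)[0]; ring=plane(p,(297.2,156.7),.158)[0]; fl=plane(p,(245+305/6,115+263/6),.171)[0]
print("lug",lug,"ring",ring,"flange",fl)
S=np.array([.5288,.0380]); print("lug yaw",yaw(lug[:2]-S),yaw(lug-ring),yaw(lug-fl),np.linalg.norm(lug[:2]-ring[:2]))
f=plane(p,[(245+245/6,115+300/6),(245+362/6,115+297/6)],.187); e=f[1]-f[0]; print("flat edge normal yaw",yaw(e)-90,yaw(e)+90)
# head
g=np.mgrid[268:375,245:400].reshape(2,-1).T; P=pt(p,d,g)
print("top z",np.percentile(P[:,2],98))
k=(P[:,2]>.268); Q=P[k]; G=g[k]
M=np.zeros(im.shape[:2],np.uint8); M[G[:,1],G[:,0]]=255
n,l,st,ce=cv2.connectedComponentsWithStats(M);i=1+np.argmax(st[1:,4]);M=(l==i)
save((M*255).astype(np.uint8)[230:420,250:390][:,:,None].repeat(3,2),"m3.png")
ys,xs=np.nonzero(M); kk=ys>358; L=pt(p,d,np.c_[xs[kk],ys[kk]]); B=plane(p,np.c_[xs[kk],ys[kk]],.279)
T=Q[(Q[:,2]>.2825)]; c=cv2.minEnclosingCircle(T[:,:2].astype(np.float32)); print("head c",c,"n",len(T),T[:,2].mean())
C=np.r_[c[0],.283]; print("tool frame",Rt.inv().apply(C-o["tcp_pos"])*100)
print("lever yaw",yaw(L.mean(0)-C),yaw(B.mean(0)-C), L.mean(0),B.mean(0),kk.sum())
vt=np.linalg.svd(B[:,:2]-B[:,:2].mean(0))[2]; print("line",yaw(vt[0]))
print("tool z yaw",yaw(Rt.as_matrix()[:,2]))
print("delta to spindle, tool cm", Rt.inv().apply(np.r_[S,.171]-np.r_[C[:2],.2504])*100)
E
```

```text
lug [0.55515832 0.03363678 0.156     ] ring [0.52866372 0.03884693 0.158     ] flange [0.52908655 0.0385094  0.171     ]
lug yaw -9.399207612314855 -11.125220413397686 -10.586018140992735 0.027002035003782246
flat edge normal yaw -11.807504237292505 168.1924957627075
top z 0.2960347734006033
head c ((0.5729031562805176, 0.045453496277332306), 0.06314081698656082) n 7172 0.28806529898082206
tool frame [-2.62251972  0.09070697 -1.67783844]
lever yaw -13.591660954566827 -13.579280952185528 [0.62426047 0.03303677 0.28325431] [0.62707628 0.03236837 0.279     ] 548
line -13.754675419409976
tool z yaw -13.049746745590657
delta to spindle, tool cm [ 7.94072421 -1.72171138 -4.12681946]
```

View pics/m3.png

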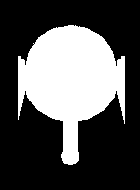

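```bash
python3 - <<'E'
from h import *
im,d,p=load("wrist3"); o=bot.get_obs(); Rt=R.from_quat(o["tool_rot"])
g=np.mgrid[268:375,245:400].reshape(2,-1).T; P=pt(p,d,g)
k=(P[:,2]>.268); G=g[k]; M=np.zeros(im.shape[:2],np.uint8); M[G[:,1],G[:,0]]=255
B=cv2.morphologyEx(M,cv2.MORPH_OPEN,cv2.getStructuringElement(cv2.MORPH_ELLIPSE,(61,61)))
cn=max(cv2.findContours(B,cv2.RETR_EXTERNAL,cv2.CHAIN_APPROX_NONE)[0],key=len).reshape(-1,2)
rim=plane(p,cn,.2835)
e=cv2.fitEllipse(rim[:,:2].astype(np.float32)); print(e)
w=cv2.minEnclosingCircle(rim[:,:2].astype(np.float32)); print(w)
C=np.r_[e[0],.2835]; print("head in tool",Rt.inv().apply(C-o["tcp_pos"])*100)
for S in ([.5288,.038],[.5289,.0384]): print("delta",Rt.inv().apply(np.r_[S,.171]-np.r_[C[:2],.2504])*100)
E
```

```text
((0.5880165696144104, 0.041759513318538666), (0.042893704026937485, 0.04679104685783386), 76.88720703125)
((0.5878407955169678, 0.041846636682748795), 0.0235758014023304)
head in tool [-2.67277378  0.07210347 -0.12212761]
delta [ 7.94097827 -1.7031093  -5.68253847]
delta [ 7.94097698 -1.66188435 -5.6818286 ]
```

Request:
{"method": "step_arm", "body": {
  "slide": [
    [0,-0.41,-1.455],
    [0,-0.41,-1.455],
    [0,-0.41,-1.455],
    [0,-0.41,-1.455],
    [0,0,0],
    [1.5,0,0],
    [1.5,0,0],
    [1,0,0],
    [0.5,0,0],
    [0,0,0],
    [0,0,0],
    [0,0,0]
  ],
  "twist": [
    [0,0,0],
    [0,0,0],
    [0,0,0],
    [0,0,0],
    [-0.5,0,0],
    [0,0,0],
    [0,0,0],
    [0,0,0],
    [0,0,0],
    [0,0,0],
    [0,0,0],
    [0,0,0]
  ],
  "claw": [-1,-1,-1,-1,-1,-1,-1,-1,-1,-1,-1,-1]
}}

```text
clock: 6.85
tcp_pos: [0.5296, 0.0379, 0.2121]
tool_rot: [0.066, 0.704, -0.065, 0.704]
ft_force: [-0.3, 0.2, -1.8]
width: 0.0426
```

```bash
python3 - <<'E'
from h import *
o=bot.get_obs(); Rt=R.from_quat(o["tool_rot"]); print(o["clock"],o["tcp_pos"],o["ft_force"],Rt.as_matrix().round(3), "err to S tool cm",Rt.inv().apply(np.r_[.5289,.0383,.2]-o["tcp_pos"])*100)
a,_,_=store("scene","scene4"); b,_,_=store("side","side4")
f=lambda im,x,y:cv2.resize(im[y-35:y+35,x-35:x+35],(400,400),interpolation=cv2.INTER_CUBIC)
save(np.hstack([f(a,310,230),f(b,326,215)]),"c4.png")
E
```

```text
6.85 [0.52957505 0.03792048 0.21205365] [-0.28898695  0.15984169 -1.79579037] [[ 0.001  0.184  0.983]
 [ 0.     0.983 -0.184]
 [-1.     0.     0.001]] err to S tool cm [ 1.20529537  0.0244574  -0.07461092]
```

View pics/c4.png

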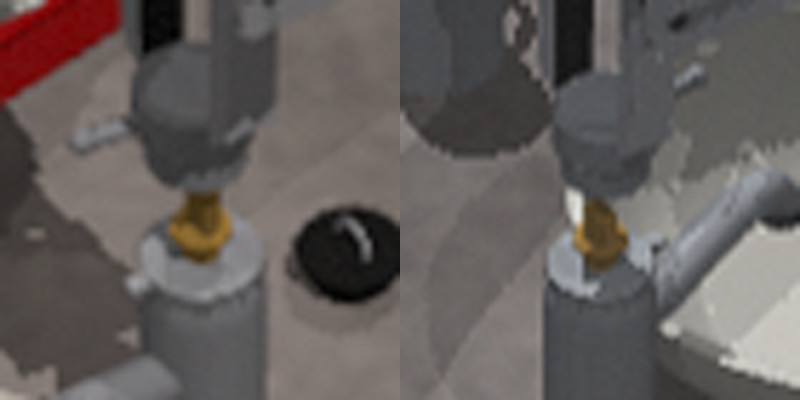

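Both views show the hub directly over the spindle tip. I'll check the lateral offset in numbers: hub edges against brass flange edges in each view.

```bash
python3 - <<'E'
from h import *
for n,x,y in(("scene4",310,230),("side4",326,215)):
    im,d,p=load(n)
    hsv=cv2.cvtColor(im,cv2.COLOR_RGB2HSV); m=cv2.inRange(hsv,(12,110,40),(32,255,255)); m[:y-10]=0;m[y+25:]=0;m[:,:x-15]=0;m[:,x+15:]=0
    ys,xs=np.nonzero(m)
    for r in range(ys.min(),ys.max()+1): print(r,xs[ys==r].min(),xs[ys==r].max(),end="; ")
    S=np.array([.5289,.0383])
    print("\nproj axis z .171,.187,.206,.221",proj(p,[np.r_[S,z] for z in(.171,.187,.206,.221)]).round(1).tolist())
    save(cv2.resize(im[y-35:y+30,x-25:x+25],(500,650),interpolation=cv2.INTER_NEAREST),n+"z.png")
E
```

```text
229 308 312; 230 308 312; 231 307 313; 232 306 314; 233 305 314; 234 305 314; 235 305 314; 236 305 314; 237 306 313; 238 307 312; 239 307 312; 240 309 311; 
proj axis z .171,.187,.206,.221 [[309.4, 233.5], [309.3, 227.8], [309.2, 220.9], [309.1, 215.2]]
216 323 326; 217 324 327; 218 324 328; 219 323 329; 220 322 329; 221 322 330; 222 322 330; 223 322 329; 224 323 328; 225 324 328; 226 325 326; 
proj axis z .171,.187,.206,.221 [[325.8, 220.6], [325.9, 215.5], [326.0, 209.3], [326.1, 204.4]]
```

View pics/side4z.png

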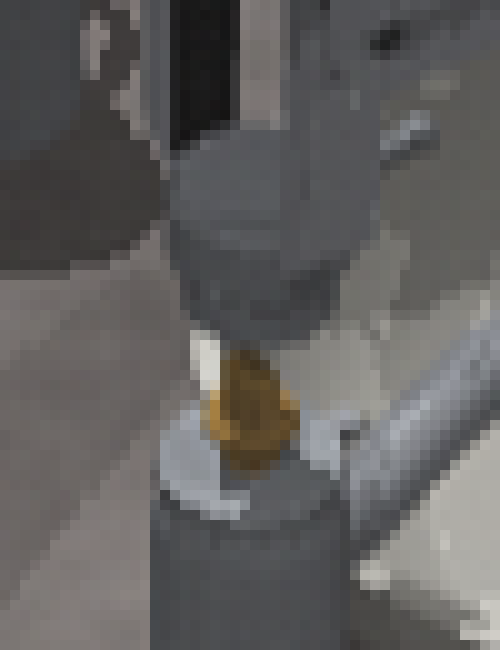

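View pics/scene4z.png

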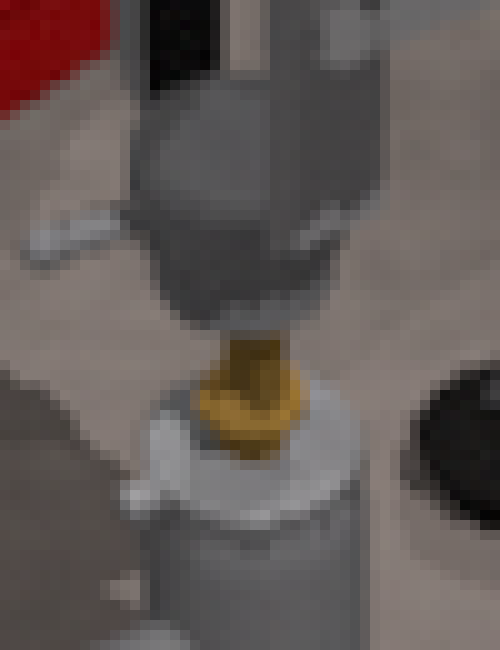

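Request:
{"method": "step_arm", "body": {
  "slide": [
    [0.6,0,-0.05],
    [0.5,0,0],
    [0.4,0,0],
    [0.3,0,0],
    [0.2,0,0],
    [0.2,0,0],
    [0,0,0],
    [0,0,0]
  ],
  "twist": [
    [0,0,0],
    [0,0,0],
    [0,0,0],
    [0,0,0],
    [0,0,0],
    [0,0,0],
    [0,0,0],
    [0,0,0]
  ],
  "claw": [-1,-1,-1,-1,-1,-1,-1,-1],
  "grip_force": 50
}}

```text
clock: 7.62
tcp_pos: [0.5283, 0.0379, 0.1893]
tool_rot: [0.066, 0.704, -0.066, 0.704]
ft_force: [-0.6, -0.6, -1.4]
width: 0.0427
```

It has entered without force: the underside is about 4 mm below the tip. I'll keep going down.

Request:
{"method": "step_arm", "body": {
  "slide": [
    [0.3,0,0],
    [0.3,0,0],
    [0.2,0,0],
    [0.2,0,0],
    [0.1,0,0],
    [0,0,0],
    [0,0,0]
  ],
  "twist": [
    [0,0,0],
    [0,0,0],
    [0,0,0],
    [0,0,0],
    [0,0,0],
    [0,0,0],
    [0,0,0]
  ],
  "claw": [-1,-1,-1,-1,-1,-1,-1]
}}

```text
clock: 8.2
tcp_pos: [0.5283, 0.0379, 0.1783]
tool_rot: [0.066, 0.704, -0.066, 0.704]
ft_force: [-0.1, -0.1, -1.5]
width: 0.0427
```

Request:
{"method": "step_arm", "body": {
  "slide": [
    [0.1,0,0],
    [0.1,0,0],
    [0,0,0],
    [0,0,0],
    [0,0,0]
  ],
  "twist": [
    [0,0,0],
    [0,0,0],
    [0,0,0],
    [0,0,0],
    [0,0,0]
  ],
  "claw": [-1,-1,-1,-1,-1]
}}

```text
clock: 8.62
tcp_pos: [0.5285, 0.0379, 0.1768]
tool_rot: [0.066, 0.704, -0.066, 0.704]
ft_force: [-1.9, -1.4, 2.5]
width: 0.0425
```

```bash
python3 - <<'E'
from h import *
a,_,_=store("scene","scene5"); b,_,_=store("side","side5"); print(bot.get_obs()["ft_force"],bot.get_obs()["tcp_pos"])
f=lambda im,x,y:cv2.resize(im[y-35:y+35,x-35:x+35],(400,400),interpolation=cv2.INTER_CUBIC)
save(np.hstack([f(a,310,235),f(b,326,220)]),"c5.png")
E
```

```text
[-1.79595819 -0.31080249  2.867495  ] [0.52851864 0.03785054 0.17667117]
```

View pics/c5.png

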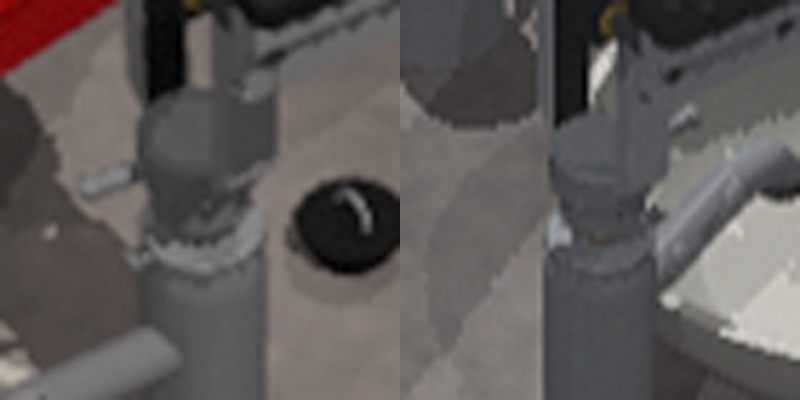

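Both views show the head seated on the column with its lever above the lug, and the spring force has begun. Next I'll press down with full grip.

Request:
{"method": "step_arm", "body": {
  "slide": [
    [0,0,0],
    [0,0,0],
    [0.15,0,0],
    [0.15,0,0],
    [0.15,0,0],
    [0.15,0,0],
    [0,0,0],
    [0,0,0]
  ],
  "twist": [
    [0,0,0],
    [0,0,0],
    [0,0,0],
    [0,0,0],
    [0,0,0],
    [0,0,0],
    [0,0,0],
    [0,0,0]
  ],
  "claw": [-1,-1,-1,-1,-1,-1,-1,-1],
  "grip_force": 60
}}

```text
clock: 9.38
tcp_pos: [0.5286, 0.0379, 0.1709]
tool_rot: [0.066, 0.704, -0.066, 0.704]
ft_force: [-3.4, -0.3, 8.2]
width: 0.0422
```

Request:
{"method": "step_arm", "body": {
  "slide": [
    [0.1,0,0],
    [0.1,0,0],
    [0,0,0],
    [0,0,0],
    [0,0,0]
  ],
  "twist": [
    [0,0,0],
    [0,0,0],
    [0,0,0],
    [0,0,0],
    [0,0,0]
  ],
  "claw": [-1,-1,-1,-1,-1]
}}

```text
clock: 9.8
tcp_pos: [0.5287, 0.0379, 0.1693]
tool_rot: [0.066, 0.704, -0.066, 0.704]
ft_force: [-4.0, -0.5, 10.3]
width: 0.0425
```

Request:
{"method": "step_arm", "body": {
  "slide": [
    [0.1,0,0],
    [0.05,0,0],
    [0,0,0],
    [0,0,0],
    [0,0,0]
  ],
  "twist": [
    [0,0,0],
    [0,0,0],
    [0,0,0],
    [0,0,0],
    [0,0,0]
  ],
  "claw": [-1,-1,-1,-1,-1]
}}

```text
clock: 10.22
tcp_pos: [0.5289, 0.0378, 0.1691]
tool_rot: [0.066, 0.703, -0.066, 0.705]
ft_force: [-6.8, -0.9, 20.7]
width: 0.042
```

```bash
python3 - <<'E'
from h import *
a,_,_=store("scene","scene6"); b,_,_=store("side","side6"); o=bot.get_obs(); print(o["ft_force"],o["tcp_pos"],o["width"],o["clock"])
w,_,_=store("wrist","wrist6")
f=lambda im,x,y:cv2.resize(im[y-35:y+35,x-35:x+35],(400,400),interpolation=cv2.INTER_CUBIC)
save(np.hstack([f(a,310,235),f(b,326,220)]),"c6.png")
E
```

```text
[-6.43819856 -0.59673321 20.17477772] [0.52895186 0.03780692 0.1690784 ] 0.0421740685340948 10.3167
```

View pics/c6.png

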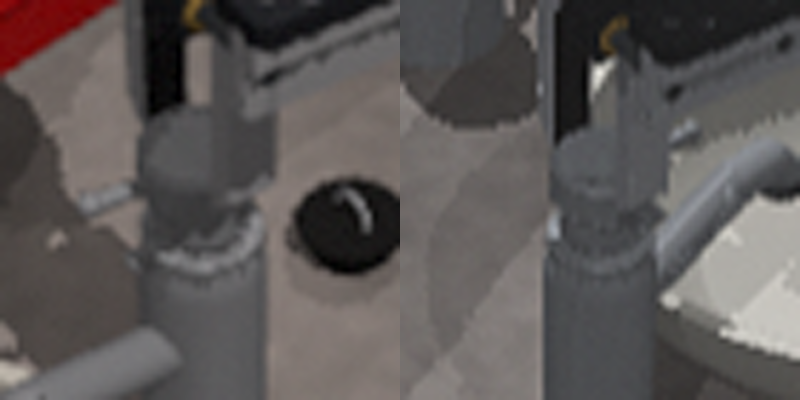

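View pics/wrist6.png

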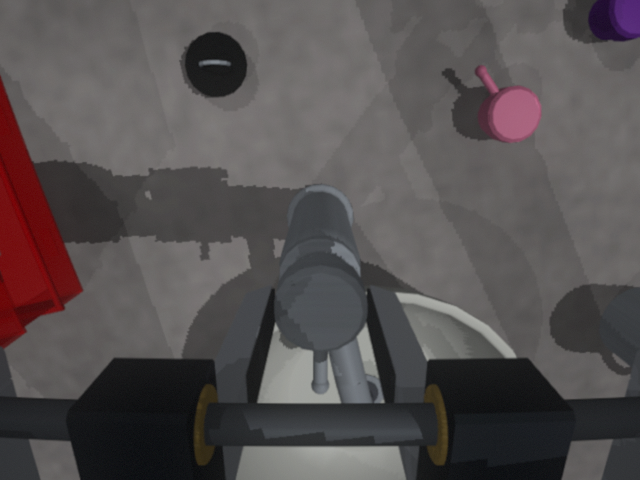

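The TCP stopped at z = 0.169, where the lower stop should be, and the force rose from 10 to 20 N, so the spindle is at its stop. The head's position in the wrist view is unchanged at (320,304), so it hasn't slipped. Handing in.

```bash
python3 -c "
from bench import bot
print(bot.finish_job()); print(bot.get_obs()['ft_force'],bot.get_obs()['tcp_pos'])"
```

```text
the job is handed in; nothing more can be done
None
the job is handed in; nothing more can be done
```

I picked up the steel head, turned it to match the spindle's flat and pushed it home on the spindle. I then pressed it to the lower stop and handed the job in at about 10.3 s, still gripping with 60 N and pressing with about 20 N. The handing-in call gave no verdict.

**Fit:** The lever was at about -13.6° and the flat's direction measured between -9.4° and -11.8°, so I turned the head 2.5° before lowering. It slid on without force down to the flange. The spring force began where the flange should be.

**Press:** The tool stopped at z = 0.169 m against 0.1694 m expected at the stop, about 8 mm below the seated height. The force there rose from 10 N to 20 N.

**Last pictures:** They show the head upright with its lever above the lug, not slipped in the fingers. The plug is in place. I did not measure the mug or the tray contents again at the end, but the arm met no unexpected force and its path stayed clear of them.

**Disagreements:** The scene and side cameras differed by about 4–6 mm in y, so I aimed from the wrist camera. Just before lowering, the side view showed about 1 mm sideways offset and the scene view showed none. I corrected by 0.5 mm. A sideways force of about 6 N remained while pressing.

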